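Screw down the lid that stands on its thread

ROBOT

A 7-joint arm with a two-finger parallel gripper is mounted at the origin on the work surface. World frame = base frame: x ahead of the robot, y to its left, z up, the work surface at z = 0. Lengths are in m, angles in rad, forces in N, time in s.
With the tool pointing down it reaches from about 0.4 to 0.85 m from the base axis. Payload 10.4 kg.
Tool frame: the origin (TCP) lies on the centre line of the jaws, within the pads' length; the fingertips stand 22 mm ahead of it and the grasp point (between the pads) lies 3 mm ahead of it; z points along the fingers, y is the direction in which the jaws open and shut (so a half turn about z gives the same grasp; the last joint's range is limited). The gripper opens to 85 mm and grips with 20 to 120 N. Pads are 22 mm wide; open, the fingers measure 114 mm over their backs; the gripper's body (76 mm by 85 mm) begins 54 mm behind the grasp point. The pads swing forward as they close: fully open they stand 13 mm farther back than shut.
Start: joints at [-1.312, 0.332, -0.065, 1.46, 0.022, 1.35, -0.088], TCP at [0.174, 0.6, 0.253] pointing down, gripper open.
Joint ranges: [-2.6, 2.6], [-0.5, 2.12], [-1.47, 1.34], [0.16, 2.42], [-1.27, 4.41], [0.06, 2.06], [-2.6, 2.6]. Speed limits (rad/s): [2.22, 2.22, 2.79, 2.79, 3.14, 3.14, 3.14].

INTERFACE

Orientations are given as a unit quaternion [x, y, z, w].
In Python, from workcell import manip gives the robot as it stands. The module is installed in compiled form; this text tells all that it offers.
- The arm moves only by the shell command python3 -m crank 'ROWS' [FORCE]. ROWS is JSON, a list of rows, each a list of 3 entries, a list of its own where there are three numbers: the opening, from -1 (shut) to 1 (fully open), then the shift along the tool's x, y, z normalised to -1 to 1, where 1 is 80 mm, then the turn, a rotation vector about the tool's x, y, z normalised to -1 to 1, where 1 is pi/4 rad. In form: [[jaw, [tx, ty, tz], [ax, ay, az]], ...]. A call has exactly 5 rows; each row shifts and turns the commanded pose from where the row before left it, along the tool's axes as they then stand; what a row does not reach is not made up. A row lasts 1/10 s, in which the tool goes at most 50 mm and 8.59 degrees, less where a joint would pass 70% of its speed; a pose out of reach is approached as far as the arm can. A call with a number of a shift or a turn outside -1 to 1 is refused whole. A call with a gripper value outside its range is refused whole. The fingers move at their own pace and stop on an object; FORCE is the grip in N (left out, the last holds). Time passes only in rows, so rows that do not move let the fingers close, or fill a call up. It gives the time, the measured TCP pose, the force and the opening at its end, in the units of the state.
- manip.get_obs(): the state, without advancing time (a new reading comes with each control period).
- manip.camera(name): name is "side" or "top" or "wrist"; returns the picture (420x560x3 uint8, blue, green, red); there is no depth.
- manip.camera_info(name): a dict with "K" (3x3 intrinsics, pixels), "k1" (the pictures are not rectified: a ray, as slopes to the right and down, at radius r is drawn at 1 + k1 r^2 times it, then the intrinsics apply), "camera_from_world" (4x4, takes a point from world to camera coordinates); the wrist camera has in their place "mount" (4x4, takes a point from camera to tool coordinates, whose origin is the TCP and whose axes are the flange's). Camera axes: x right, y down, z forward; pixel columns grow to the right and rows downward; lengths in m; the calibration is good to about 2 mm. A picture is of the moment at which its call begins: read the wrist's pose just before it. camera_info takes no time and is no camera call.
- manip.hand_in(): hands the job in, once; it reports no verdict.
The state is a dict: "clock": time; "joint_pos": joint angles; "joint_velocities": joint speeds; "tau": joint torques, N m; "position": TCP position; "ee_rot": TCP orientation; "ft_force": force on the tool from outside, world axes, zero at the start; "torque": the same for the moment, N m; "grip_width": opening from 0.0 (shut) to 1.0 (fully open).
Only numpy, scipy, OpenCV 4.12 (cv2) and the standard library are available. Lean on these libraries where they do the work, as an engineer would, in place of code of your own. Each camera call takes 0.05 s, during which the arm holds its last target.

TASK

On the packing bench, one of the two aluminium canisters with black collars has a white lid that is still standing high on top of the collar. Turn that lid backward (counter-clockwise from above), by no more than a quarter turn and without lifting it off, until its two ears drop into the two notches of the collar, then screw it forward (clockwise) fully home and let go. Leave the other canister, whose lid is already home, as it is.

Things in the scene. Friction and masses are not known exactly. Their poses are not given: they have to be found in the camera images.
- lid: Lid to screw down: white disc, radius 34 mm, 5 thick; two ears (14 wide, 5 thick, level with disc) reach 47 mm from the axis along +x and -x. Upright paddle grip along x: 62 long, 14 thick, from a step (radius 28, 9 mm up) to 56 mm up. Origin: axis, underside. About 140 g. Starts with ears on the collar, its +x ear 45 to 75 degrees clockwise of the canister's +x notch: turn it back by that angle.
- canister: Aluminium with a black collar, radius 58 mm, fixed. Origin: bench level, axis; collar top 110 mm up, inner radius 40. Two 40 mm notches (+x, -x) take the ears within 12 degrees. There the lid lies 12 mm below its start. Thread: from the notch about 61 degrees clockwise under the collar to a solid stop, 4 mm further down (from 17 to 58 degrees; 2 mm vertical play). Sideways play 6 mm. Turns freely.
- lid_ear (a point): Point on the lid's +x ear, 42 mm from the lid's axis, 2.5 mm above its underside (mid-thickness). The lid looks the same after a half turn.
- shut_lid_ear (a point): The same point on the other, identical lid, already fully home on an identical canister (this point is 96.5 mm above the bench, on the home lid's ear under the collar). Bystander, leave alone.
There are look-alikes about, which are no part of the job. What is shaped like the lid but turquoise is not meant.

How it is judged:
By the outcome, as a careful person would: the job done as asked, in the order asked, and still so for the second after the job is handed in, with the robot touching nothing.
It also fails if it takes over 32 s, if anything falls off the work surface, if the arm or the gripper's body presses on something with over 40 N, if the wrist force passes 120 N, or if a joint passes its speed limit or range.

## Working session

There is one attempt and no reset: what is moved stays moved. The work goes in short steps, Python scripts to look and compute and a shell command to move; the robot and the scene stay as the last step left them, time stands still between calls to the robot, and variables do not carry over. Pictures are saved under pics/ and viewed, and the job is handed in when it is done.

```bash
mkdir -p pics; ls
python3 - <<'E'
from workcell import manip
import cv2
print(manip.get_obs())
for n in ["side","top","wrist"]:
    print(n,manip.camera_info(n))
    cv2.imwrite(f"pics/{n}0.png",manip.camera(n))
E
```

```text
pics
{'clock': 0.0, 'joint_pos': array([-1.31161989,  0.33291736, -0.06470213,  1.46093834,  0.02162771,
        1.34991182, -0.08847357]), 'joint_velocities': array([-6.45736805e-04,  2.58941447e-04,  5.31176753e-04, -1.30761312e-05,
       -4.80089389e-04,  1.34541343e-03, -1.34088334e-04]), 'tau': array([ 3.75628006e-04, -6.25458956e+01,  4.92602284e-02, -3.91598618e+01,
        1.62184919e-02,  1.00281290e-02,  5.22147479e-05]), 'position': array([0.17370386, 0.60001559, 0.25248894]), 'ee_rot': array([ 1.40395094e-01,  9.90095284e-01, -7.37017509e-04, -5.68938882e-05]), 'ft_force': array([0.15629941, 0.51549992, 0.40256849]), 'torque': array([0.01279188, 0.01980881, 0.0011374 ]), 'grip_width': 0.9981123964561605}
side {'K': array([[427.4050853 ,   0.        , 276.8474717 ],
       [  0.        , 427.4050853 , 212.22396573],
       [  0.        ,   0.        ,   1.        ]]), 'k1': -0.05422217045855572, 'camera_from_world': array([[ 0.89049406, -0.45485609,  0.01123698, -0.49119182],
       [-0.29311224, -0.5923796 , -0.75044762,  0.21077578],
       [ 0.34800223,  0.66497545, -0
[... 393 characters left out ...]
05, -0.0363689 ,  0.53539493],
       [ 0.03666911, -0.02756959, -0.99894709,  0.79097496],
       [ 0.        ,  0.        ,  0.        ,  1.        ]])}
wrist {'K': array([[338.98906208,   0.        , 278.11156435],
       [  0.        , 338.98906208, 206.71903162],
       [  0.        ,   0.        ,   1.        ]]), 'k1': -0.06894920188142148, 'mount': array([[-6.45355454e-04, -9.45378862e-01, -3.25972990e-01,
         8.50836430e-02],
       [ 9.99999786e-01, -6.43860976e-04, -1.12471770e-04,
         5.59996807e-04],
       [-1.03552853e-04, -3.25972993e-01,  9.45379076e-01,
        -1.20345735e-01],
       [ 0.00000000e+00,  0.00000000e+00,  0.00000000e+00,
         1.00000000e+00]])}
```

View pics/side0.png

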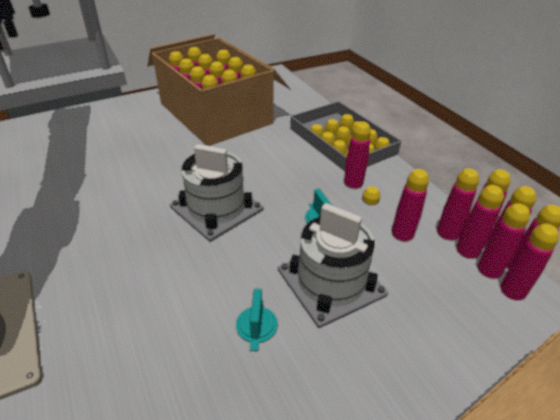

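View pics/top0.png

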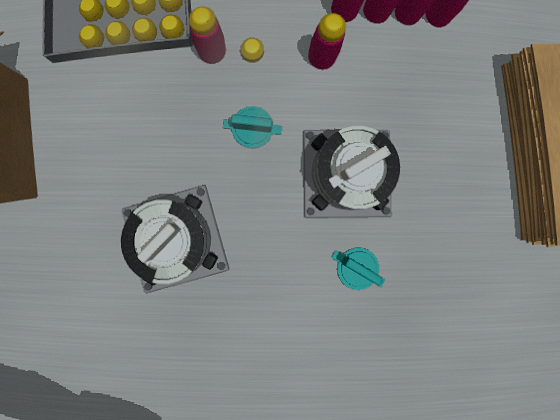

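View pics/wrist0.png

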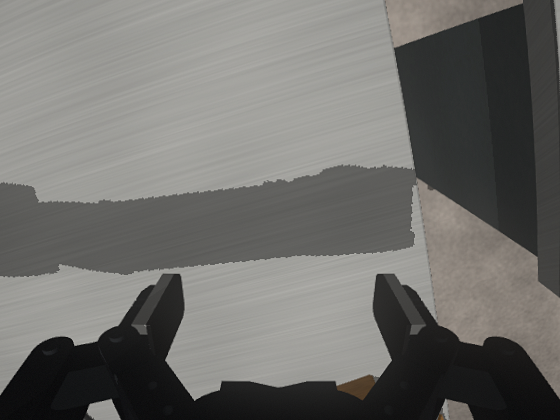

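The side view shows two canisters, at about (212,185) and (337,250); the top view has them at (165,240) and (358,168). The turquoise look-alikes are at (252,127) and (358,268) in the top view. I'll enlarge both canisters to see which lid stands high.

Run:
```python
import cv2, numpy as np
t=cv2.imread("pics/top0.png"); s=cv2.imread("pics/side0.png")
a=cv2.resize(t[110:230,295:415],(400,300*4//3),interpolation=3)
b=cv2.resize(t[180:300,105:225],(400,400),interpolation=3)
cv2.imwrite("pics/crop_top.png",np.hstack([a,b]))
a=cv2.resize(s[195:325,275:405],(400,400),interpolation=3)
b=cv2.resize(s[130:260,150:280],(400,400),interpolation=3)
cv2.imwrite("pics/crop_side.png",np.hstack([a,b]))
```

```text
(no output)
```

View pics/crop_top.png

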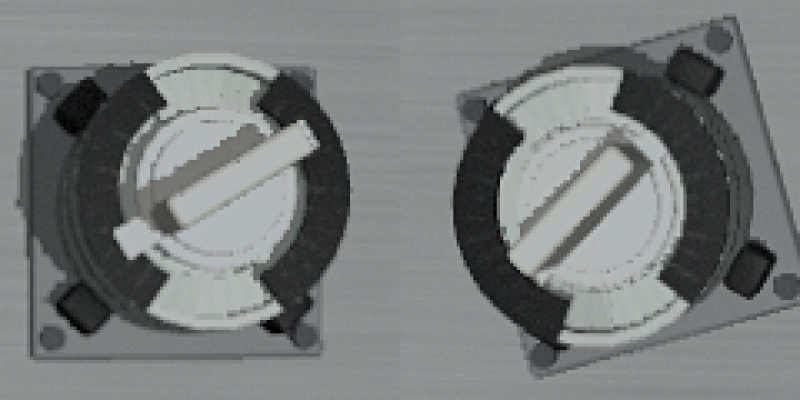

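View pics/crop_side.png

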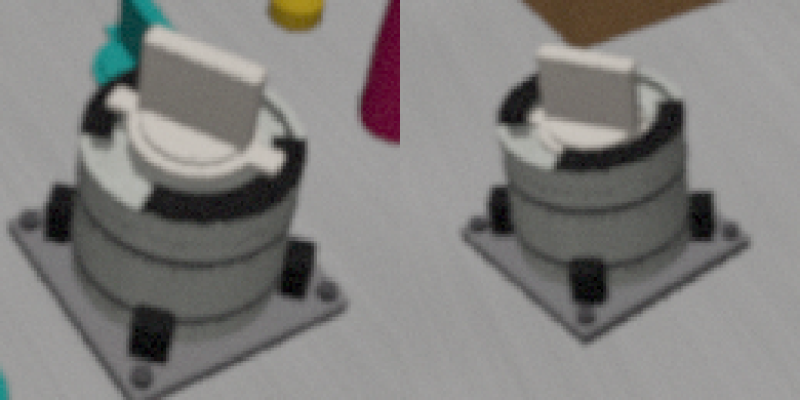

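In the top view, the right canister (358,168) has a lid with its ears lying on top of the black collar, seen at crop (130,238) and clearly in the side view. That is the one meant. The left canister (165,240) has no ears visible because they are under its collar, so it is home and I'll leave it alone. Next I measure the target.

```bash
cat > h.py <<'E'
import numpy as np, cv2
from workcell import manip
from scipy.spatial.transform import Rotation as R
def und(ci,px):
    px=np.asarray(px,float).reshape(-1,1,2)
    return cv2.undistortPoints(px,ci["K"],np.array([ci["k1"],0,0,0,0.])).reshape(-1,2)
def rays(name,px,obs=None):
    ci=manip.camera_info(name)
    d=np.c_[und(ci,px),np.ones(len(np.reshape(px,(-1,2))))]
    if name=="wrist":
        T=np.eye(4);T[:3,:3]=R.from_quat(obs["ee_rot"]).as_matrix();T[:3,3]=obs["position"];M=T@ci["mount"]
    else: M=np.linalg.inv(ci["camera_from_world"])
    return M[:3,3],d@M[:3,:3].T
def toplane(name,px,z,obs=None):
    o,d=rays(name,px,obs); return (o+d*((z-o[2])/d[:,2])[:,None])[:,:2]
def yaw(obs):
    m=R.from_quat(obs["ee_rot"]).as_matrix(); return np.degrees(np.arctan2(m[1,1],m[0,1]))
E
python3 - <<'E'
from h import *
from scipy.optimize import least_squares
im=cv2.imread("pics/top0.png"); g=im.max(2)
y,x=np.mgrid[110:230,295:415]; px=np.c_[x.ravel(),y.ravel()]; v=g[110:230,295:415].ravel()
# collar: dark pixels on z=.110, centre by black outer edge on the right/top arcs
P=toplane("top",px,.110); dark=v<60
m=np.zeros_like(g); m[110:230,295:415]=(v<60).reshape(120,120)
cs,_=cv2.findContours(m,cv2.RETR_EXTERNAL,cv2.CHAIN_APPROX_NONE)
cs=sorted(cs,key=cv2.contourArea)[-2:]
for c in cs: print(cv2.contourArea(c),cv2.boundingRect(c))
Q=np.vstack([toplane("top",c.reshape(-1,2),.110) for c in cs])
def f(p):
    r=np.hypot(*(Q-p).T); return np.minimum(abs(r-.058),abs(r-.040))
s=least_squares(f,Q.mean(0),loss='cauchy',f_scale=.001); c=s.x
print("collar",c,np.median(s.fun))
d=P[dark]-c; r=np.hypot(*d.T); a=np.degrees(np.arctan2(d[:,1],d[:,0]))
k=(r>.044)&(r<.055); h=np.histogram(a[k],bins=np.arange(-180,181,5))
print([(int(b),int(n)) for n,b in zip(h[0],h[1])])
# paddle top
for th in (215,225,235):
    m=np.zeros_like(g); m[110:230,295:415]=(v>th).reshape(120,120)
    cv2.imwrite(f"pics/m{th}.png",cv2.resize(m[110:230,295:415]*255,(480,480),interpolation=0))
print(np.percentile(v,[50,80,90,95,99]))
E
```

```text
854.0 (372, 132, 28, 81)
1353.0 (311, 130, 34, 80)
collar [ 0.57902385 -0.13437034] 0.0029914125635123363
[(-180, 0), (-175, 0), (-170, 0), (-165, 0), (-160, 0), (-155, 0), (-150, 0), (-145, 9), (-140, 25), (-135, 21), (-130, 24), (-125, 25), (-120, 22), (-115, 24), (-110, 22), (-105, 23), (-100, 24), (-95, 23), (-90, 21), (-85, 21), (-80, 20), (-75, 23), (-70, 18), (-65, 0), (-60, 0), (-55, 0), (-50, 12), (-45, 19), (-40, 18), (-35, 18), (-30, 1), (-25, 0), (-20, 0), (-15, 0), (-10, 0), (-5, 0), (0, 0), (5, 0), (10, 0), (15, 0), (20, 15), (25, 24), (30, 22), (35, 26), (40, 24), (45, 23), (50, 24), (55, 25), (60, 25), (65, 25), (70, 23), (75, 21), (80, 23), (85, 19), (90, 19), (95, 22), (100, 21), (105, 23), (110, 22), (115, 20), (120, 20), (125, 20), (130, 20), (135, 23), (140, 19), (145, 14), (150, 11), (155, 2), (160, 3), (165, 0), (170, 1), (175, 0)]
[142. 150. 182. 185. 188.]
```

Run:
```python
from h import *
from scipy.optimize import least_squares
im=cv2.imread("pics/top0.png"); g=im.max(2)
m=((g<60)*255).astype(np.uint8)
# outer edge: from a seed centre, walk along rays in metric plane; last dark sample to first bright
ci=manip.camera_info("top");M=ci["camera_from_world"]
def proj(P):
    q=P@M[:3,:3].T+M[:3,3]
    return cv2.projectPoints(q,np.zeros(3),np.zeros(3),ci["K"],np.array([ci["k1"],0,0,0,0.]))[0].reshape(-1,2)
c=np.array([.579,-.137]); gb=g.astype(np.float32)
for it in range(4):
    A=[];I=[]
    for a in list(range(-140,-72,3))+list(range(-48,-34,3))+list(range(30,140,3)):
        u=np.array([np.cos(np.radians(a)),np.sin(np.radians(a))])
        rr=np.arange(.030,.068,.0004)
        W=np.c_[c+rr[:,None]*u,np.full(len(rr),.11)]
        p=proj(W).astype(np.float32)
        s=cv2.remap(gb,p[:,0],p[:,1],1).ravel(); d=np.gradient(cv2.GaussianBlur(s[:,None],(1,7),0).ravel())
        o=rr>.05
        if a<-30 : 
            j=np.argmax(np.where(o,d,-9)); 
            if d[j]>2:A.append(c+rr[j]*u)
        i=rr<.046; j=np.argmin(np.where(i,d,9)); 
        if d[j]<-2:I.append(c+rr[j]*u)
    A=np.array(A);I=np.array(I)
    f=lambda p:np.r_[np.hypot(*(A-p).T)-.058,np.hypot(*(I-p).T)-.040]
    so=least_squares(f,c,loss='cauchy',f_scale=.001);c=so.x
    print(c,len(A),len(I),np.median(abs(so.fun)), np.median(f(c)[:len(A)]),np.median(f(c)[len(A):]))
y,x=np.mgrid[110:230,295:415]; px=np.c_[x.ravel(),y.ravel()]; P=toplane("top",px,.110)
d=P-c; k=(np.hypot(*d.T)>.044)&(np.hypot(*d.T)<.055)&(g[110:230,295:415].ravel()<100)
a=np.degrees(np.arctan2(d[:,1],d[:,0]))[k]
h,b=np.histogram(a,bins=np.arange(-180,181,2)); print([(int(bb),int(n)) for n,bb in zip(h,b) if n<7])
v=im[110:230,295:415].max(2)
m=((v>178)*255).astype(np.uint8)
cv2.imwrite("pics/pm.png",cv2.resize(np.hstack([m,v]),(800,400),interpolation=0))
```

```text
[ 0.58445614 -0.13942224] 28 64 0.0005263126248620693 0.0003424081101497528 -0.0003560745593275891
[ 0.58444248 -0.13942965] 28 65 0.00041232450148222244 0.0003904708232419646 -0.00079797885218124
[ 0.58441151 -0.13943144] 28 65 0.0004229446795417577 0.0003892607820645509 -0.0008094187717738871
[ 0.5844113  -0.13942741] 28 65 0.0004040266784997304 0.00040301772413144435 -0.0008038333368899434
[(-180, 0), (-178, 0), (-176, 0), (-174, 0), (-172, 0), (-170, 0), (-168, 0), (-166, 0), (-164, 0), (-162, 0), (-160, 0), (-158, 0), (-156, 1), (-154, 3), (-152, 6), (-68, 6), (-66, 5), (-64, 4), (-62, 6), (-60, 5), (-58, 6), (-56, 5), (-54, 6), (-28, 6), (-26, 3), (-24, 2), (-22, 2), (-20, 2), (-18, 1), (-16, 1), (-14, 1), (-12, 2), (-10, 1), (-8, 1), (-6, 1), (-4, 1), (-2, 0), (0, 0), (2, 0), (4, 0), (6, 0), (8, 1), (10, 2), (12, 0), (14, 0), (16, 0), (18, 1), (20, 0), (22, 0), (24, 0), (26, 0), (28, 0), (44, 5), (152, 0), (154, 0), (156, 0), (158, 0), (160, 0), (162, 0), (164, 0), (166, 0), (168, 0), (170, 0), (172, 0), (174, 0), (176, 0), (178, 0)]
```

View pics/pm.png

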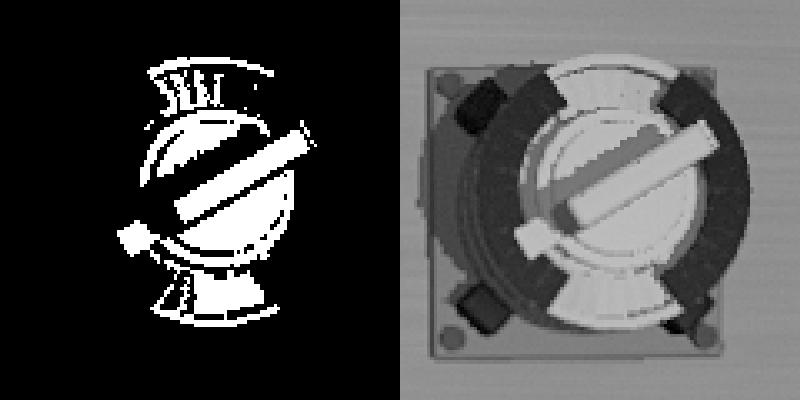

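Run:
```python
from h import *
im=cv2.imread("pics/top0.png")
cv2.imwrite("pics/pad.png",cv2.resize(im[135:200,325:400],(750,650)[:2],interpolation=0)[:600])
f=lambda u,v:(295+u/3.3333-.35,110+v/3.3333-.35)
E1,E2=f(180,212),f(310,135)
p=toplane("top",[E1,E2],.166); d=p[1]-p[0]; print("paddle",p,p.mean(0),np.hypot(*d),np.degrees(np.arctan2(d[1],d[0])))
e=toplane("top",[f(130,238)],.115)[0]-[.5844,-.1394]; print("ear",e,np.hypot(*e),np.degrees(np.arctan2(e[1],e[0])))
```

```text
paddle [[ 0.56903906 -0.11608443]
 [ 0.59982536 -0.16702138]] [ 0.58443221 -0.14155291] 0.059517808131445665 -58.85122728359046
ear [-0.02147708  0.03568884] 0.041652834395749495 121.03898483441492
```

View pics/pad.png

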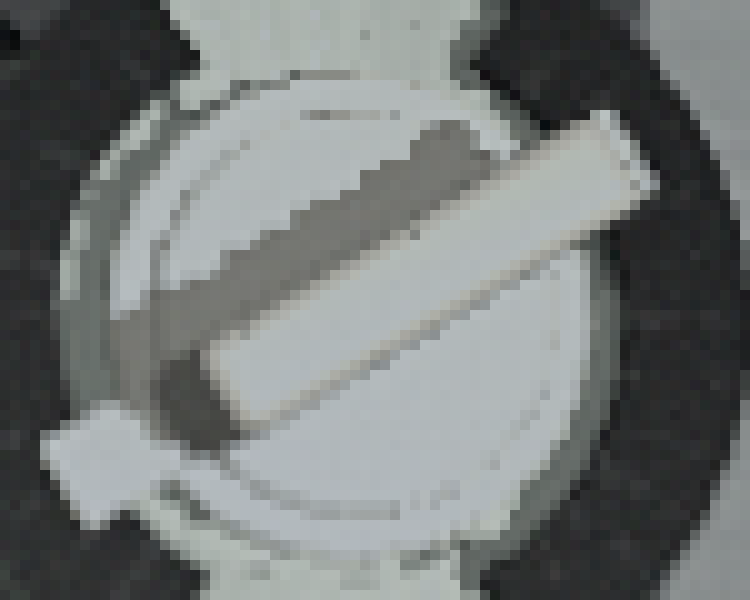

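The collar fits a centre of (0.584,-0.139), with edge residuals under 1 mm. The paddle centre is (0.584,-0.141) at bearing −59.5°, and the ear radius comes to 41.7 mm against 42 expected. The notch axis is near 0°, so the back-turn is about 59°. First I turn the tool to grasp yaw, then travel.

```bash
python3 -m crank '[[1,[0,0,0],[0,0,0.19]],[1,[0,0,0],[0,0,0.19]],[1,[0,0,0],[0,0,0.19]],[1,[0,0,0],[0,0,0.19]],[1,[0,0,0],[0,0,0.19]]]' 60
python3 -m crank '[[1,[-0.53,-0.02,0],[0,0,0]],[1,[-0.53,-0.02,0],[0,0,0]],[1,[-0.53,-0.02,0],[0,0,0]],[1,[-0.53,-0.02,0],[0,0,0]],[1,[-0.53,-0.02,0],[0,0,0]]]'
```

```text
clock: 0.65
position: [0.1737, 0.6002, 0.253]
ee_rot: [0.494, 0.869, -0.0, 0.0]
ft_force: [0.3, -0.5, -0.6]
grip_width: 1.001
clock: 1.15
position: [0.277, 0.413, 0.2531]
ee_rot: [0.492, 0.871, -0.0, -0.0]
ft_force: [0.5, 1.2, 1.6]
grip_width: 0.999
```

```bash
for i in 1; do
python3 -m crank '[[1,[-0.53,-0.02,0],[0,0,0]],[1,[-0.53,-0.02,0],[0,0,0]],[1,[-0.53,-0.02,0],[0,0,0]],[1,[-0.53,-0.02,0],[0,0,0]],[1,[-0.53,-0.02,0],[0,0,0]]]'
python3 -m crank '[[1,[-0.53,-0.02,0],[0,0,0]],[1,[-0.53,-0.02,0],[0,0,0]],[1,[-0.53,-0.02,0],[0,0,0]],[1,[-0.53,-0.02,0],[0,0,0]],[1,[-0.53,-0.02,0],[0,0,0]]]'; done
python3 - <<'E'
from h import *
o=manip.get_obs(); cv2.imwrite("pics/w1.png",manip.camera("wrist")); print(o["position"],yaw(o),o["joint_pos"]); np.save("o1.npy",o,allow_pickle=True)
E
```

```text
clock: 1.65
position: [0.3796, 0.2273, 0.2533]
ee_rot: [0.492, 0.871, 0.0, -0.0]
ft_force: [1.4, 1.4, 1.2]
grip_width: 0.999
clock: 2.15
position: [0.4822, 0.0417, 0.2534]
ee_rot: [0.492, 0.871, 0.0, 0.0]
ft_force: [0.2, 0.9, -0.7]
grip_width: 1.001
[0.48222474 0.04172417 0.25336858] 31.113474986136374 [-0.78798865 -0.00646659  0.61328633  1.84928951  0.00347396  1.29722802
  0.36738321]
```

View pics/w1.png

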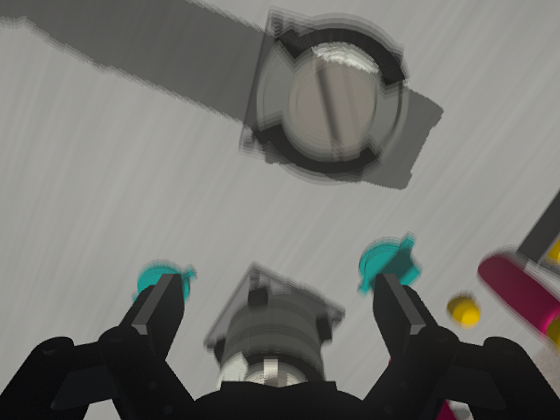

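```bash
python3 -m crank '[[1,[-0.53,-0.02,0],[0,0,0.01]],[1,[-0.53,-0.02,0],[0,0,0]],[1,[-0.52,-0.02,0],[0,0,0]],[1,[-0.52,-0.01,0],[0,0,0]],[1,[-0.51,-0.01,0],[0,0,0]]]'
python3 -m crank '[[1,[0,0,0.2],[0,0,0]],[1,[0,0,0.1],[0,0,0]],[1,[0,0,0],[0,0,0]],[1,[0,0,0],[0,0,0]],[1,[0,0,0],[0,0,0]]]'
python3 - <<'E'
from h import *
o=manip.get_obs(); cv2.imwrite("pics/w2.png",manip.camera("wrist")); print(o["position"],yaw(o),o["joint_pos"]); np.save("o1.npy",o,allow_pickle=True)
E
```

```text
clock: 2.7
position: [0.5837, -0.1405, 0.2531]
ee_rot: [0.495, 0.869, 0.0, -0.0]
ft_force: [0.2, 1.8, 0.2]
grip_width: 1.0
clock: 3.2
position: [0.5833, -0.1384, 0.23]
ee_rot: [0.494, 0.869, 0.001, 0.0]
ft_force: [0.0, 0.1, 0.8]
grip_width: 1.0
[ 0.5832761  -0.13838945  0.2300451 ] 30.739118719272543 [-0.45613933  0.35045828  0.77398198  1.60067876 -0.25320867  1.293027
  0.89366816]
```

View pics/w2.png

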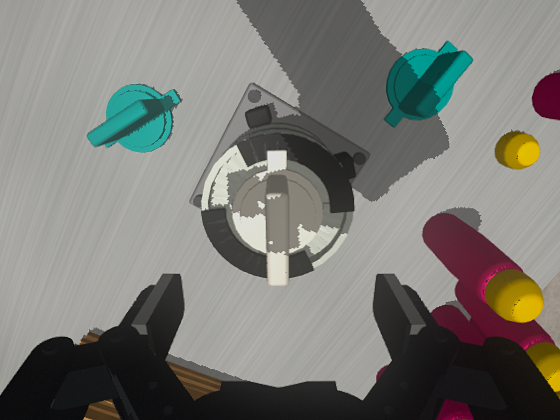

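The wrist view shows the white paddle centred at column 277, rows about 193–285, aligned with the jaws. One ear on the black collar is at (277,160). I check it with rays.

Run:
```python
from h import *
o=np.load("o1.npy",allow_pickle=True).item()
im=cv2.imread("pics/w2.png"); cv2.imwrite("pics/w2c.png",cv2.resize(im[120:300,190:370],(600,600),interpolation=0))
for z,l in ((.166,[(277,193),(277,285)]),(.115,[(277,151)]),):
    p=toplane("wrist",l,z,o); print(z,p, p.mean(0))
    if len(p)==2: d=p[1]-p[0];print(np.hypot(*d),np.degrees(np.arctan2(d[1],d[0])))
```

```text
0.166 [[ 0.56731161 -0.11311557]
 [ 0.59799695 -0.1649223 ]] [ 0.58265428 -0.13901893]
0.060212348200958124 -59.36156738946945
0.115 [[ 0.55946004 -0.10007751]] [ 0.55946004 -0.10007751]
```

View pics/w2c.png

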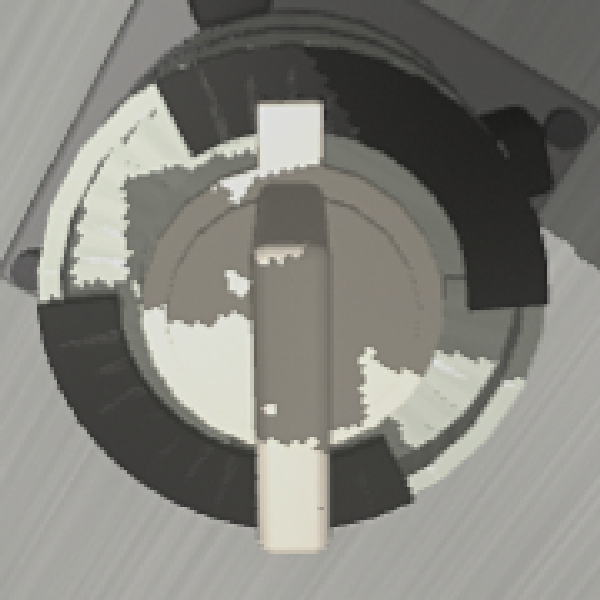

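The wrist rays put the paddle centre at (0.5827,-0.139), within 1 mm of the TCP and matching the top camera to about 2 mm. I descend and grip.

```bash
python3 -m crank '[[1,[0,0,0.3],[0,0,0]],[1,[0,0,0.35],[0,0,0]],[1,[0,0,0.35],[0,0,0]],[1,[0,0,0],[0,0,0]],[-1,[0,0,0],[0,0,0]]]' 40
python3 -m crank '[[-1,[0,0,0],[0,0,0]],[-1,[0,0,0],[0,0,0]],[-1,[0,0,0],[0,0,0]],[-1,[0,0,0],[0,0,0]],[-1,[0,0,0],[0,0,0]]]'
python3 - <<'E'
from h import *
o=manip.get_obs(); cv2.imwrite("pics/w3.png",manip.camera("wrist")); cv2.imwrite("pics/s3.png",manip.camera("side")[180:340,230:450]); print(o["position"],yaw(o),o["ft_force"],o["torque"],o["joint_pos"])
E
```

```text
clock: 3.75
position: [0.5833, -0.1392, 0.1503]
ee_rot: [0.495, 0.869, 0.0, 0.0]
ft_force: [0.4, 0.2, 0.0]
grip_width: 0.859
clock: 4.25
position: [0.5834, -0.1394, 0.15]
ee_rot: [0.495, 0.869, 0.0, 0.0]
ft_force: [-0.1, 0.8, 5.8]
grip_width: 0.155
[ 0.58336766 -0.13935665  0.14995459] 30.65011630367774 [-0.08412973  0.84624165  5.83820759] [ 0.17205883  0.24878953 -0.04478053] [-0.42557848  0.42681909  0.74080144  1.69087562 -0.31230465  1.14498416
  0.93595008]
```

View pics/w3.png

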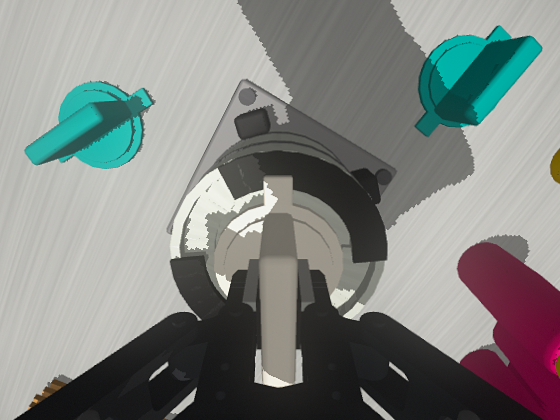

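Gripped: opening is about 13 mm on the 14 mm paddle, and the two pads straddle it at (280,280). I turn back counter-clockwise, 42° first.

```bash
python3 -m crank '[[-1,[0,0,0],[0,0,-0.18]],[-1,[0,0,0],[0,0,-0.18]],[-1,[0,0,0],[0,0,-0.18]],[-1,[0,0,0],[0,0,-0.18]],[-1,[0,0,0],[0,0,-0.18]]]'
python3 - <<'E'
from h import *
o=manip.get_obs(); cv2.imwrite("pics/w4.png",manip.camera("wrist")); print(o["position"],yaw(o),o["ft_force"],o["torque"],o["joint_pos"])
E
```

```text
clock: 4.85
position: [0.5835, -0.1394, 0.1498]
ee_rot: [0.161, 0.987, 0.0, 0.001]
ft_force: [1.6, 0.9, 0.9]
grip_width: 0.159
[ 0.58346089 -0.13941296  0.14981022] 71.47182480134191 [1.61305209 0.89657655 0.93042883] [ 0.30156111 -0.10801305 -0.04930764] [-0.32141392  0.39491541  0.60045532  1.68587002 -0.24257615  1.1348338
  1.59355774]
```

View pics/w4.png

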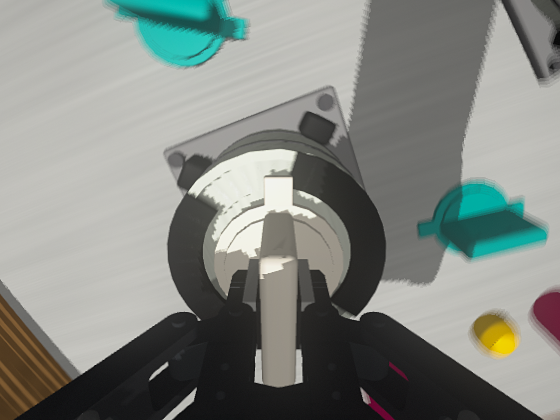

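The lid followed: the white ear at (278,190) is entering the light notch. About 19° remain. I finish that and then slowly open so the lid can drop.

```bash
python3 -m crank '[[-1,[0,0,0],[0,0,-0.18]],[-1,[0,0,0],[0,0,-0.18]],[-1,[0,0,0],[0,0,-0.06]],[-1,[0,0,0],[0,0,0]],[-1,[0,0,0],[0,0,0]]]'
python3 - <<'E'
from h import *
o=manip.get_obs(); cv2.imwrite("pics/w5.png",manip.camera("wrist")); print(o["position"],yaw(o),o["ft_force"],o["torque"],o["joint_pos"])
E
```

```text
clock: 5.4
position: [0.5828, -0.1393, 0.149]
ee_rot: [0.001, 1.0, 0.0, -0.0]
ft_force: [0.1, -0.5, -1.1]
grip_width: 0.157
[ 0.58280026 -0.13932172  0.14895078] 89.86203331742608 [ 0.14080876 -0.48359136 -1.0569984 ] [-0.00936887 -0.02462906  0.00404885] [-0.27575177  0.38518919  0.54068775  1.68461497 -0.21523693  1.13215649
  1.89307767]
```

View pics/w5.png

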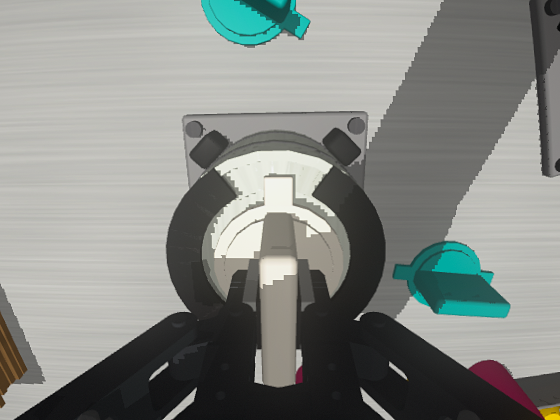

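The ear (280,190) is centred between the notch edges (about 222 to 328). The wrist now carries roughly the lid's weight. I release a little so it drops.

```bash
python3 -m crank '[[-0.3,[0,0,0],[0,0,0]],[-0.3,[0,0,0],[0,0,0]],[-0.3,[0,0,0],[0,0,0]],[-0.3,[0,0,0],[0,0,0]],[-0.3,[0,0,0],[0,0,0]]]'
python3 - <<'E'
from h import *
o=manip.get_obs(); cv2.imwrite("pics/w6.png",manip.camera("wrist"));cv2.imwrite("pics/s6.png",cv2.resize(manip.camera("side")[170:330,230:450],(800,582))); print(o["position"],yaw(o),o["ft_force"],o["torque"])
E
```

```text
clock: 5.95
position: [0.5831, -0.1393, 0.1493]
ee_rot: [-0.0, 1.0, 0.0, 0.0]
ft_force: [0.9, 0.1, -0.2]
grip_width: 0.353
[ 0.58307171 -0.13931014  0.14931005] 90.04456045663609 [ 0.9022459   0.07983772 -0.24259379] [-0.02132929 -0.06038548  0.01103393]
```

View pics/w6.png

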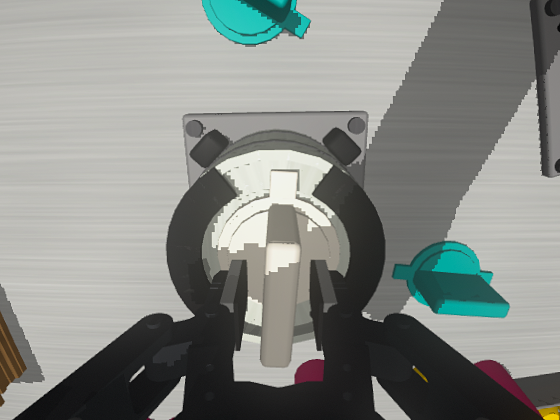

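View pics/s6.png

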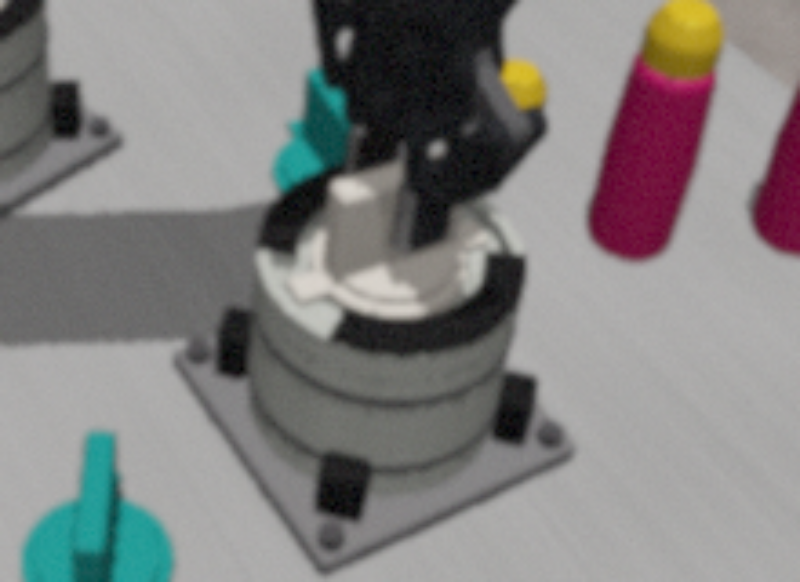

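The side view shows the lid dropped: both ears sit in the light notches, below the collar top. I check its height and centre from the wrist view.

Run:
```python
from h import *
o=manip.get_obs()
for z in (.154,.166):
    p=toplane("wrist",[(284,243),(277,366)],z,o); d=p[1]-p[0]
    print(z,p.mean(0),np.hypot(*d),np.degrees(np.arctan2(d[1],d[0])))
    
p=toplane("wrist",[(284,170)],.103,o);print(p)
```

```text
0.154 [ 0.58219289 -0.13770869] 0.05960426139251207 -2.5807379211634394
0.166 [ 0.57347065 -0.13780343] 0.053418116303130016 -2.580737921163429
[[ 0.53613774 -0.13560812]]
```

The apparent paddle length of 59.6 mm at z=0.154 confirms the 12 mm drop. The lid centre is (0.582,-0.138). I lower 12 mm and regrip.

```bash
python3 -m crank '[[-0.3,[0,0,0.08],[0,0,0.02]],[-0.3,[0,0.01,0.07],[0,0,0.01]],[-1,[0,0,0],[0,0,0]],[-1,[0,0,0],[0,0,0]],[-1,[0,0,0],[0,0,0]]]' 50
python3 - <<'E'
from h import *
o=manip.get_obs(); cv2.imwrite("pics/w7.png",manip.camera("wrist")); print(o["position"],yaw(o),o["ft_force"],o["torque"],o["grip_width"])
E
```

```text
clock: 6.55
position: [0.583, -0.1385, 0.1372]
ee_rot: [0.011, 1.0, 0.0, -0.0]
ft_force: [0.4, 0.1, -1.4]
grip_width: 0.155
[ 0.58296354 -0.13848942  0.13717256] 88.708231549057 [ 0.41739493  0.13949295 -1.35578947] [-0.02358533  0.0028024  -0.00136843] 0.15470276687514004
```

View pics/w7.png

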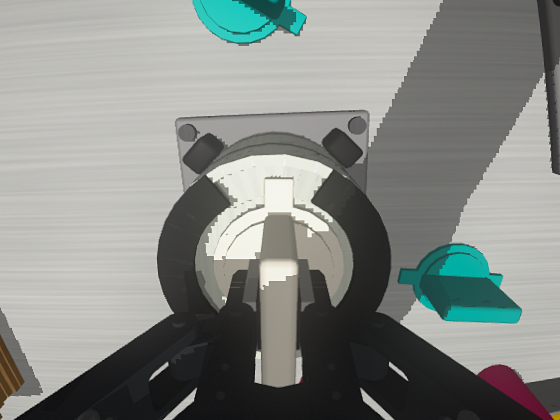

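Regripped at the lower height, paddle in the same relation to the pads. Now the screw forward (clockwise), first stretch to about 40°, easing down 0.8 mm at once and then about 2.4 mm more.

```bash
python3 -m crank '[[-1,[0,0,0.01],[0,0,0.17]],[-1,[0,0,0],[0,0,0.17]],[-1,[0,0,0.01],[0,0,0.17]],[-1,[0,0,0.01],[0,0,0.17]],[-1,[0,0,0.01],[0,0,0.17]]]'
python3 - <<'E'
from h import *
o=manip.get_obs(); cv2.imwrite("pics/w8.png",manip.camera("wrist")); print(o["position"],yaw(o),o["ft_force"],o["torque"],o["grip_width"])
E
```

```text
clock: 7.1
position: [0.5831, -0.1385, 0.1342]
ee_rot: [0.341, 0.94, 0.0, 0.0]
ft_force: [0.7, 0.4, -0.9]
grip_width: 0.162
[ 0.58310505 -0.13846762  0.13418788] 50.144532768163906 [ 0.67805042  0.41644136 -0.85386925] [-0.02400948 -0.01108899 -0.02112533] 0.1615065381288152
```

View pics/w8.png

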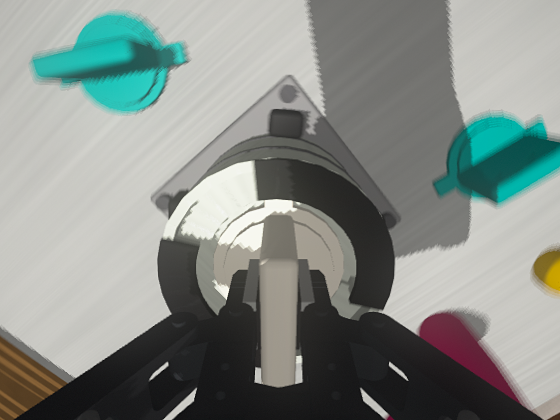

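The ear has gone under the collar and forces stay below 1 N. I continue to about 59°, then creep to the stop.

```bash
python3 -m crank '[[-1,[0,0,0.01],[0,0,0.16]],[-1,[0,0,0.01],[0,0,0.16]],[-1,[0,0,0],[0,0,0.1]],[-1,[0,0,0],[0,0,0.02]],[-1,[0,0,0],[0,0,0]]]'
python3 - <<'E'
from h import *
o=manip.get_obs(); print(o["position"],yaw(o),o["ft_force"],o["torque"],o["grip_width"])
E
python3 -m crank '[[-1,[0,0,0],[0,0,0.03]],[-1,[0,0,0],[0,0,0.03]],[-1,[0,0,0],[0,0,0.03]],[-1,[0,0,0],[0,0,0]],[-1,[0,0,0],[0,0,0]]]'
python3 - <<'E'
from h import *
o=manip.get_obs(); cv2.imwrite("pics/w9.png",manip.camera("wrist")); print(o["position"],yaw(o),o["ft_force"],o["torque"],o["grip_width"])
E
```

```text
clock: 7.65
position: [0.5831, -0.1384, 0.1325]
ee_rot: [0.494, 0.87, 0.0, -0.0]
ft_force: [0.2, -0.3, -1.2]
grip_width: 0.159
[ 0.58309185 -0.13842398  0.13252159] 30.83714921066243 [ 0.22069328 -0.27649341 -1.23376489] [ 0.07552431 -0.00667044  0.00096466] 0.1586470981654292
clock: 8.15
position: [0.5829, -0.1385, 0.1325]
ee_rot: [0.525, 0.851, -0.0, -0.0]
ft_force: [-3.2, -1.1, 0.4]
grip_width: 0.157
[ 0.58292416 -0.13850998  0.13249651] 26.68125295190965 [-3.18912686 -1.13501847  0.43048483] [-0.19675376  0.68540301  1.65698517] 0.15743689475162362
```

View pics/w9.png

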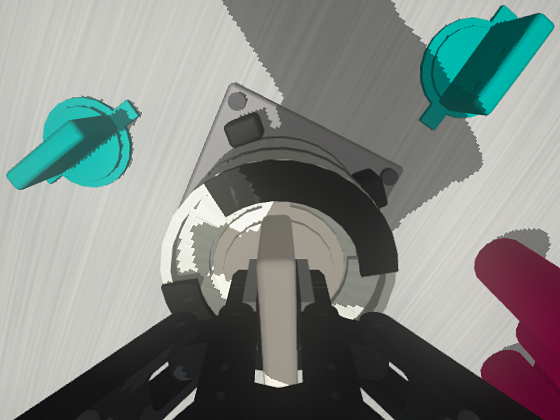

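The moment rose to 1.66 N·m at 63° of travel, so the lid is against the solid stop. I release, rise straight up and look.

```bash
python3 -m crank '[[-0.2,[0,0,0],[0,0,0]],[-0.2,[0,0,0],[0,0,0]],[-0.2,[0,0,0],[0,0,0]],[-0.2,[0,0,0],[0,0,0]],[-0.2,[0,0,0],[0,0,0]]]'
python3 -m crank '[[-0.2,[0,0,-0.2],[0,0,0]],[-0.2,[0,0,-0.5],[0,0,0]],[0,[0,0,-0.5],[0,0,0]],[0,[0,0,0],[0,0,0]],[0,[0,0,0],[0,0,0]]]'
python3 - <<'E'
from h import *
o=manip.get_obs(); cv2.imwrite("pics/w10.png",manip.camera("wrist")); s=manip.camera("side")[130:330,150:430];cv2.imwrite("pics/s10.png",cv2.resize(s,(800,571))); print(o["position"],yaw(o),o["ft_force"]); np.save("o1.npy",o,allow_pickle=True)
E
```

```text
clock: 8.7
position: [0.5831, -0.1385, 0.1325]
ee_rot: [0.526, 0.851, 0.0, 0.0]
ft_force: [0.6, -0.3, -0.1]
grip_width: 0.399
clock: 9.2
position: [0.5836, -0.1387, 0.2303]
ee_rot: [0.525, 0.851, 0.001, 0.001]
ft_force: [0.4, 0.2, -0.8]
grip_width: 0.501
[ 0.58361393 -0.1386878   0.2302719 ] 26.602648646413055 [ 0.41439496  0.15898988 -0.82398962]
```

View pics/w10.png

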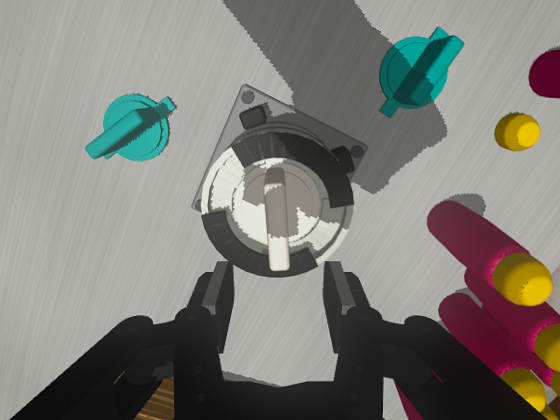

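View pics/s10.png

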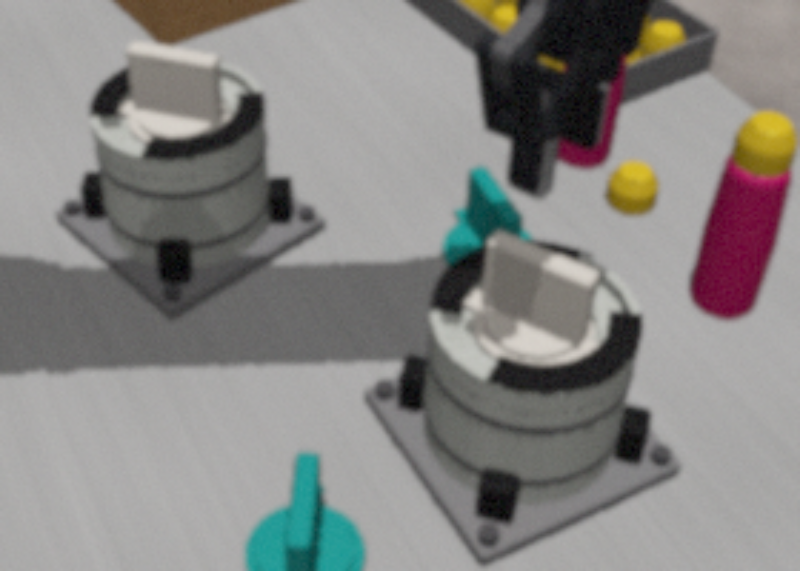

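Both ears are hidden under the collar and the lid sits flat and low, like the other one. I check its angle and height.

Run:
```python
from h import *
o=np.load("o1.npy",allow_pickle=True).item()
im=cv2.imread("pics/w10.png"); cv2.imwrite("pics/w10c.png",cv2.resize(im[120:300,190:370],(600,600),interpolation=0))
cv2.imwrite("pics/t10.png",manip.camera("top"))
```

```text
(no output)
```

View pics/w10c.png

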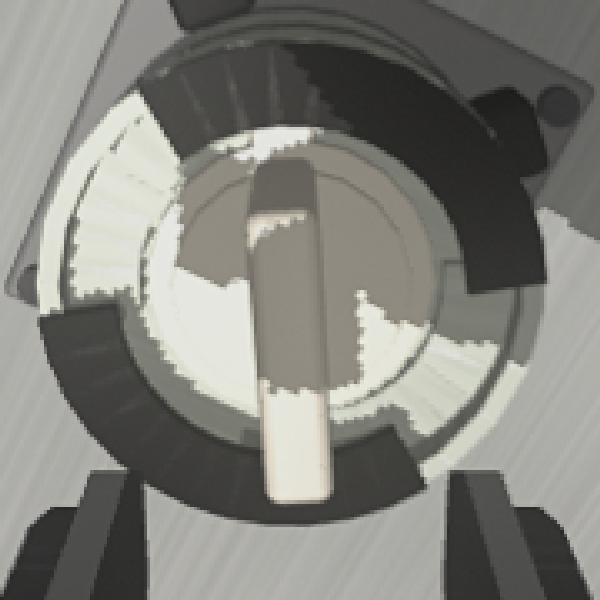

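View pics/t10.png

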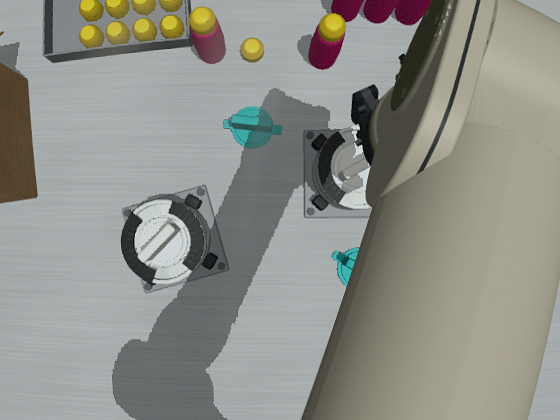

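Run:
```python
from h import *
o=np.load("o1.npy",allow_pickle=True).item()
f=lambda u,v:(190+u/3.3333-.35,120+v/3.3333-.35)
for z in (.146,.150,.154):
    p=toplane("wrist",[f(280,211),f(298,503)],z,o); d=p[1]-p[0]
    print(z,p.mean(0),np.hypot(*d),np.degrees(np.arctan2(d[1],d[0])))
# the two paddle edges
for e in ([f(250,225),f(267,500)],[f(312,225),f(330,500)]):
    p=toplane("wrist",e,.150,o);d=p[1]-p[0];print(np.degrees(np.arctan2(d[1],d[0])))
# collar notch corners (z=.110): notch 1 & 2
p=toplane("wrist",[f(160,118),f(82,308),f(508,287),f(410,460)],.110,o)-np.array([.5840,-.1392]); print(np.degrees(np.arctan2(p[:,1],p[:,0])),np.hypot(*p.T))
```

```text
0.146 [ 0.58285778 -0.13986399] 0.06203261598177189 -60.26966116568205
0.15 [ 0.58211555 -0.1383534 ] 0.06081944208167994 -60.269661165682024
0.154 [ 0.58137331 -0.13684282] 0.05960626818158798 -60.26966116568199
-60.78391672373584
-59.53191268931002
[ 151.36811692 -151.67922132   30.71384657  -29.20924099] [0.05096379 0.04849901 0.04806077 0.04847116]
```

The paddle lies at −60.3° and the notch axis at +0.3°, so the lid is about 60.6° clockwise of the notch, against a stop at about 61°. The paddle's size agrees with z≈0.150, which is home height. The gripper is about 80 mm clear, so I hand in.

```bash
python3 -c "
from workcell import manip
print(manip.hand_in())"
```

```text
the job is handed in; nothing more can be done
None
```

The lid is screwed fully home and released. I handed the job in at about 9.4 s of the 32 s allowed.

- **Moves:** I gripped the high lid and turned it back about 59° until its ears lined up with the notches. I then let it drop 12 mm, regripped it and screwed it clockwise to the stop. Finally I let go and rose clear.
- **Forces:** The moment rose to 1.66 N·m at the stop. The force readings I took while holding the lid stayed below 6 N.
- **Last checks:**
  - Both ears are hidden under the collar.
  - The paddle lies about 60.6° clockwise of the notch axis, where the stop is expected at about 61°.
  - The paddle top fits a height of 0.150 m, which is home.
- **Gripper:** At the stop the tool had turned to about 63°, so the lid slipped about 3° in the pads there. That is consistent with it being against the stop.
- **Other canister:** I did not touch the other canister, and the last pictures show it unchanged.

No check failed. The top and wrist cameras differed by about 2 mm, which is within the calibration tolerance.

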